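# Put the domino box away in the games drawer

## Task

The box of dominoes stands on end, too tall for the shallow drawer: take hold of it and lay it down on its broad side on the green mat without letting it topple over, and let go. Then pick it up again, lay it flat on its broad side on the floor of the open drawer beside the playing cards, let go, and slide the drawer fully shut without slamming it. Do not knock the glass tealight holder, the mug or the remote control about.

Things in the scene. Friction and masses are not known exactly. Their poses are not given: they have to be found in the camera images.
- domino_box: Pale wooden box of dominoes, closed, 150 x 50 x 36 mm, about 0.3 kg, at first standing on end. Origin: centre of the end it first stands on. z runs along the 150 mm length (up at first), x along the 50 mm width, y through the 36 mm thickness. Both broad faces (-y, +y) bear a white domino picture. First yaw -0.8 to -0.1 rad, y to the left and away from the robot.
- domino_box_center (a point): Centre of the domino box (75 mm along z from its origin), same axes as the box.
- mat: Thin green mat lying fixed on the table, 180 (x) by 200 (y) by 3 mm thick. Origin: centre of its underside, z up; its top is 3 mm above the table.
- chest_drawer0 (a joint): How far the drawer of the low wooden chest (fixed, 260 deep, 320 wide, 110 mm high) is pulled out towards the robot, in m: 0 fully shut, at most 0.18. Starts at 0.15 to 0.175; slides with about 1.5 N. Out by q, the drawer lies open from above over q minus 6 mm between its front wall and the chest. Front panel 15 mm thick, top about 98 mm above the table.
- drawer_space (a point): Point on the drawer floor, moving with it; x points into the chest, z up: 65 mm behind the inside of the front wall, and in the middle (y) of the free floor beside the cards (a good centre for the box laid along y). Inside, the drawer is 215 (x) by 278 (y) by 66 mm deep, walls 6 mm, floor 22 mm above the table. A red card box (90 x 58 x 20) is fixed at the +y end, leaving 205 (y).
- chest_drawer0_handle (a point): Brass knob in the middle of the drawer front, 28 mm in diameter, moving with the drawer, x pointing into the chest. The point lies on the knob's axis 35 mm out from the front face; the knob ends 43 mm out. It is about 72 mm above the table.
- tealight: Amber glass tealight holder, 60 mm across, 55 mm high, standing loose near the domino box; origin: centre of its underside. Leave it alone.
- mug: Blue mug, 80 mm across with a handle, 90 mm high, standing loose; origin: centre of its underside. Leave it alone.
- remote: Black television remote control, 44 x 160 x 18 mm (x, y, z), lying loose; origin: centre of its underside. Leave it alone.

How it is judged:
On the way, in this order (a step that is already met when the one before it is completed fails the run):
1. the domino box lies on a broad side on the green mat, let go (angle between the y axis of domino_box and the z axis of mat, either way round below 0.12 rad and z of domino_box_center in the frame of mat below 0.03 m and x of domino_box_center in the frame of mat between -0.08 and 0.08 m and y of domino_box_center in the frame of mat between -0.09 and 0.09 m and contact force between the fingers and domino_box below 0.1 N), for 0.2 s.
2. the domino box lies flat on the floor of the drawer, let go, with the drawer still open (angle between the y axis of domino_box and the z axis of drawer_space, either way round below 0.12 rad and z of domino_box_center in the frame of drawer_space between 0.008 and 0.028 m and x of domino_box_center in the frame of drawer_space between -0.07 and 0.16 m and y of domino_box_center in the frame of drawer_space between -0.11 and 0.08 m and contact force between the fingers and domino_box below 0.1 N and value of joint chest_drawer0 above 0.1 m), for 0.2 s.
At the end, for the whole second after the job is handed in: The drawer is fully shut (within 6 mm) with the domino box lying at rest on a broad side on the drawer floor (within 7 degrees of flat), let go; the tealight holder, mug and remote stand within 40 mm of where they were (angle between the y axis of domino_box and the z axis of drawer_space, either way round below 0.12 rad and z of domino_box_center in the frame of drawer_space between 0.008 and 0.028 m and x of domino_box_center in the frame of drawer_space between -0.07 and 0.16 m and y of domino_box_center in the frame of drawer_space between -0.11 and 0.08 m and contact force between the fingers and domino_box below 0.1 N and value of joint chest_drawer0 below 0.006 m and linear speed of domino_box below 0.02 m/s and distance of each of tealight, mug, remote from where it was at the start of the episode below 0.04 m); the robot touches nothing.
It fails at once if the domino box topples over (turns faster than 10 rad/s, as when it falls from more than about 30 degrees) (angular speed of domino_box above 10 rad/s).
It fails at once if the drawer is slammed (moves inward faster than 0.5 m/s) (velocity of joint chest_drawer0 below -0.5 m/s).
It fails at once if the tealight holder, the mug or the remote is pushed more than 40 mm or tipped over (distance of any of tealight, mug, remote from where it was at the start of the episode above 0.04 m or angle between any of tealight, mug, remote's own z axis and vertical above 0.5 rad).
It also fails if it takes over 66 s, if anything falls off the work surface, if the arm or the gripper's body presses on something with over 40 N, if the wrist force passes 120 N, or if a joint passes its speed limit or range.

## Robot

A 7-joint arm with a two-finger parallel gripper is mounted at the origin on the work surface. World frame = base frame: x ahead of the robot, y to its left, z up, the work surface at z = 0. Lengths are in m, angles in rad, forces in N, time in s.
With the tool pointing down it reaches from about 0.425 to 0.95 m from the base axis. Payload 4.7 kg.
Tool frame: the origin (TCP) lies on the centre line of the jaws, within the pads' length; the fingertips stand robot.nose_length ahead of it and the grasp point (between the pads) lies 8 mm behind it (robot.nose_length is the distance from the TCP to the fingertips, in m); z points along the fingers, y is the line along which they close (so a half turn about z gives the same grasp; the last joint's range is limited). The gripper opens to 85 mm and grips with 20 to 120 N. Pads are 22 mm wide; open, the fingers measure 114 mm over their backs; the gripper's body (76 mm by 85 mm) begins 54 mm behind the grasp point. The pads swing forward as they close: fully open they stand 13 mm farther back than shut.
Start: joints at [-1.294, 0.469, -0.049, 1.532, 0.024, 1.141, -0.082], TCP at [0.203, 0.644, 0.242] pointing down, gripper open.
Joint ranges: [-2.59, 2.59], [-0.33, 1.99], [-1.39, 1.29], [0.1, 2.45], [-1.04, 4.18], [0.21, 1.99], [-2.66, 2.66]. Speed limits (rad/s): [2.57, 2.57, 3.14, 3.14, 3.14, 3.14, 3.14].

## Interface

Orientations are given as [roll, pitch, yaw] about the fixed x, y, z axes, in that order (R = Rz(yaw) Ry(pitch) Rx(roll)).
In Python, from plant import robot gives the robot as it stands. Calls block until the motion is done:
- robot.goto(position, orientation): joint-space move of the TCP to a pose.
- robot.move_straight(position, vel=0.15, attitude=None, contact_N=None): straight line of the TCP; attitude=None keeps the orientation; vel is the mean speed in m/s. With contact_N (N) it stops when the force on the tool has changed by that much, and returns True; else False.
- robot.move_joints(angles): joint-space move.
- robot.grip(opening, strength=None): opening from 0.0 (shut) to 1.0 (fully open); strength is the grip in N (None keeps the last); returns when the fingers have stopped.
- robot.sleep(seconds).
- robot.inverse_kinematics(position, orientation): joint angles nearest the present ones, or None.
- robot.sense(): the state.
- robot.grab_frame(name): name is "scene" or "top" or "wrist"; returns a dict with "image" (420x560x3 uint8, red, green, blue), "range_z" (420x560 float32, m along the optical axis (not along the pixel's ray), 0 where there is no reading), "fx", "fy", "cx", "cy" (pixels), "R" (3x3) and "t" (3): a world point X has camera coordinates R X + t. Camera axes: x right, y down, z forward; pixel columns grow to the right and rows downward; lengths in m; the calibration is good to about 2 mm. A picture is of the moment at which its call begins.
A pose or a line that the arm cannot do raises robot.IKError and nothing moves.
- robot.close_job(): hands the job in; it is judged then, once.
The state is a dict: "t": time; "joint_pos": joint angles; "joint_velocities": joint speeds; "effort": joint torques, N m; "tcp_pos": TCP position; "tcp_rot": TCP orientation; "wrist_force": force on the tool from outside, world axes, zero at the start; "torque": the same for the moment, N m; "opening": opening from 0.0 (shut) to 1.0 (fully open); "gripper_force": force on a finger pad.
Only numpy, scipy, OpenCV 4.12 (cv2) and the standard library are available. Lean on these libraries where they do the work, as an engineer would, in place of code of your own. Each camera call takes 0.05 s, during which the arm holds its last target. There are 200 camera calls.

## Working session

There is one attempt and no reset: what is moved stays moved. The work goes in short steps, each a Python script; the robot and the scene stay as the last script left them, time stands still between calls to the robot, and variables do not carry over. Pictures are saved under pics/ and viewed, at most 10 in all, crops included, and the job is handed in when it is done.

```bash
mkdir -p pics; ls; cat > h.py <<'E'
import numpy as np, cv2, pickle
from plant import robot
def snap(name,f):
    g=robot.grab_frame(name); cv2.imwrite(f'pics/{f}.png',g['image'][:,:,::-1]); pickle.dump(g,open(f'pics/{f}.pkl','wb')); return g
def world(g):
    z=g['range_z']; v,u=np.mgrid[:z.shape[0],:z.shape[1]]
    P=np.stack([(u-g['cx'])/g['fx']*z,(v-g['cy'])/g['fy']*z,z],-1)
    W=(P-g['t'])@np.asarray(g['R']); W[z==0]=np.nan; return W
def load(f): return pickle.load(open(f'pics/{f}.pkl','rb'))
E
python3 - <<'E'
from h import *
a=snap('scene','s0');b=snap('top','t0')
print(robot.nose_length,robot.sense())
E
```

```text
pics
0.011 {'t': 0.1, 'joint_pos': array([-1.29389855,  0.4694125 , -0.04859813,  1.53356707,  0.02410487,
        1.14100284, -0.08228954]), 'joint_velocities': array([-1.59362919e-03, -4.09137350e-03, -1.73020624e-03, -1.32097761e-03,
        2.69881883e-04, -1.05882108e-03, -1.15715008e-05]), 'effort': array([ 5.84337067e-04, -5.11517894e+01, -4.69771062e-02, -2.38390607e+01,
        1.08014233e-02,  4.46815684e-03,  1.87245270e-06]), 'tcp_pos': array([0.20304558, 0.64320982, 0.24133463]), 'tcp_rot': array([-3.13978985e+00,  6.53847948e-05,  2.83583913e+00]), 'wrist_force': array([-1.12534564,  0.34937104, -0.09010682]), 'torque': array([-0.00872452, -0.04672876,  0.02006711]), 'gripper_force': 0.0, 'opening': 1.0050264463417165}
```

View pics/s0.png

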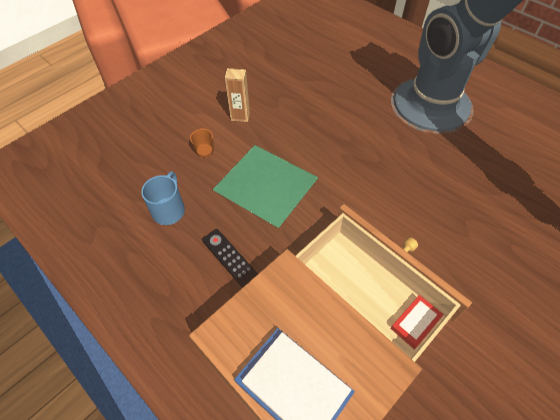

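View pics/t0.png

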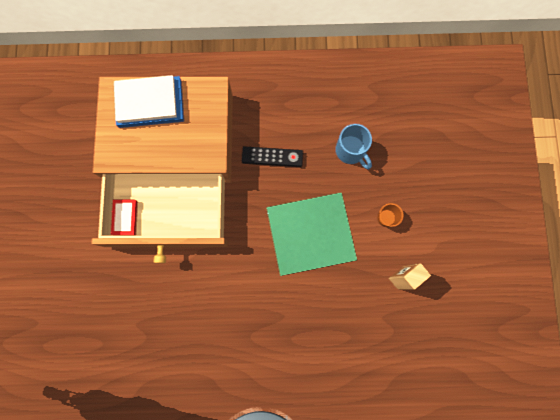

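The top view is upright (x up, y left). The domino box is at about (415,276), the tealight at (391,215), the mug at (354,146) and the mat at (311,234). The remote is at (273,157). The open drawer is at (160,205), with the cards at (123,217) and the knob at (159,255). Next I turn these into world positions.

```bash
cat > m.py <<'E'
from h import *
np.set_printoptions(precision=4,suppress=True)
g=load('t0');W=world(g);I=g['image'].astype(int)
def at(u,v):return W[v,u]
x0=W[380:400,300:320].reshape(-1,3);print('table',np.nanmean(x0,0))
gr=(I[...,1]>I[...,0]+20)&(I[...,1]>I[...,2]+10)&(W[...,2]<.03)
P=W[gr];r=cv2.minAreaRect(P[:,:2].astype(np.float32)*1000);print('mat',r,P[:,2].mean(),len(P))
# box: top
for nm,f in(('top',g),('scene',load('s0'))):
    w=world(f);m=(w[...,2]>.143)&(w[...,2]<.16)&(w[...,1]<-.1)&(w[...,0]<.7)&(w[...,0]>.25)
    Q=w[m];print(nm,len(Q),Q.mean(0) if len(Q) else 0)
    if len(Q)>5: print(cv2.minAreaRect(Q[:,:2].astype(np.float32)*1000))
    m=(w[...,2]>.02)&(w[...,2]<.14)&(w[...,1]<-.25)&(w[...,0]<.5)&(w[...,0]>.25)
    Q=w[m]
    if len(Q)>5: print('side',len(Q),Q.min(0),Q.max(0),cv2.minAreaRect(Q[:,:2].astype(np.float32)*1000))
# objects
for n,(u0,u1,v0,v1) in dict(teal=(370,410,198,232),mug=(330,380,120,172),remote=(238,308,142,170),knob=(150,168,247,266),cards=(105,140,195,240)).items():
    w=W[v0:v1,u0:u1].reshape(-1,3); c=I[v0:v1,u0:u1].reshape(-1,3)
    q=w[w[:,2]>(.01 if n!='cards' else .035)]
    print(n,len(q),q.min(0),q.max(0),cv2.minAreaRect(q[:,:2].astype(np.float32)*1000))
for p in [(97,242),(222,242),(160,241),(160,238),(160,235),(160,215),(160,190),(180,225),(222,200),(102,200),(160,172),(160,169),(230,170),(95,172)]:print(p,at(*p))
E
python3 m.py
python3 -c "
import cv2
i=cv2.imread('pics/t0.png');cv2.imwrite('pics/c0.png',cv2.resize(i[180:300,360:480],None,fx=5,fy=5,interpolation=3))"
```

```text
table [ 0.1532 -0.1249 -0.0001]
mat ((536.2299194335938, -143.0271759033203), (179.71856689453125, 199.98947143554688), 9.74520206451416) 0.003231177334511094 5345
top 388 [ 0.4174 -0.3642  0.15  ]
((417.8819885253906, -364.894775390625), (37.35069274902344, 51.175594329833984), 36.64628601074219)
side 299 [ 0.3888 -0.3748  0.0205] [ 0.446  -0.3348  0.1398] ((421.5797424316406, -351.7609558105469), (29.63426971435547, 60.26731491088867), 72.84103393554688)
scene 216 [ 0.4198 -0.3607  0.1482]
((418.50482177734375, -362.6968994140625), (39.17501449584961, 50.732059478759766), 36.86688995361328)
side 734 [ 0.3888 -0.3744  0.02  ] [ 0.4476 -0.3323  0.1396] ((422.4941101074219, -350.0038146972656), (31.526039123535156, 60.30671691894531), 70.19819641113281)
teal 320 [ 0.542  -0.3698  0.01  ] [ 0.6004 -0.3111  0.0611] ((571.4805908203125, -339.7328186035156), (57.34946060180664, 58.55672073364258), 43.09653854370117)
mug 875 [ 0.6916 -0.2971  0.0101] [ 0.7963 -0.2162  0.0952] ((743.4065551757812, -256.14373779296875), (105.65436553955078, 79.3388900756836), 1.4652084112167358)
remote 1012 
[... 243 characters left out ...]
7188), (36.829158782958984, 26.682453155517578), 0.7406920194625854)
cards 1223 [0.522  0.2702 0.0351] [0.642  0.3659 0.1033] ((582.0079345703125, 317.1645812988281), (96.40785217285156, 118.11819458007812), 88.82380676269531)
(97, 242) [0.5178 0.3701 0.0977]
(222, 242) [0.51   0.0748 0.0953]
(160, 241) [0.5162 0.2212 0.0974]
(160, 238) [0.523  0.2207 0.0998]
(160, 235) [0.5393 0.2405 0.0239]
(160, 215) [0.592  0.2437 0.015 ]
(160, 190) [0.6569 0.2439 0.0186]
(180, 225) [0.5637 0.1904 0.0223]
(222, 200) [0.6178 0.0784 0.0618]
(102, 200) [0.6207 0.366  0.0879]
(160, 172) [0.6799 0.2198 0.1138]
(160, 169) [0.6876 0.2203 0.1126]
(230, 170) [0.7023 0.0613 0.0297]
(95, 172) [0.6845 0.3758 0.1127]
```

View pics/c0.png

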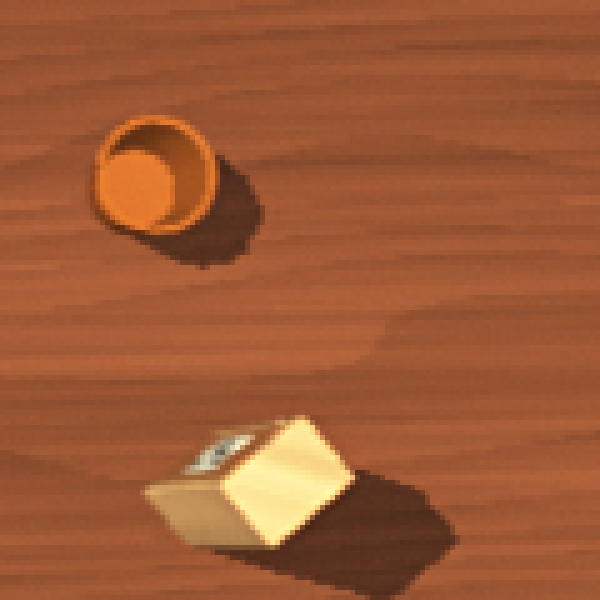

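The box stands at about (0.418, -0.364), yaw about -0.82, picture face away and to the left. The plan is to grip across its 50 mm width with the tool near horizontal, then rotate the tool to vertical over the mat. I'll refine the box and drawer yaw and check IK.

```bash
cat > m2.py <<'E'
from h import *
np.set_printoptions(precision=4,suppress=True)
for nm in('t0','s0'):
    g=load(nm);w=world(g);Q=w.reshape(-1,3)
    # normals by finite difference
    du=np.zeros_like(w);dv=np.zeros_like(w);du[:,1:-1]=w[:,2:]-w[:,:-2];dv[1:-1]=w[2:]-w[:-2]
    n=np.cross(du,dv);n/=np.linalg.norm(n,axis=-1,keepdims=True)
    m=(w[...,2]>.025)&(w[...,2]<.135)&(np.hypot(w[...,0]-.418,w[...,1]+.364)<.06)&(abs(n[...,2])<.35)
    a=np.degrees(np.arctan2(-n[...,1],-n[...,0])[m])%180
    print(nm,m.sum(),np.histogram(a,bins=18,range=(0,180))[0])
    for lo,hi in((20,70),(100,160)):
        s=w[m][(a>lo)&(a<hi)]
        if len(s)>15:
            A=s[:,:2];c=A.mean(0);U,S,V=np.linalg.svd(A-c);print(' face at',c,'dir',np.degrees(np.arctan2(V[0,1],V[0,0])),'sd',S/np.sqrt(len(A)), 'len',np.ptp((A-c)@V[0]))
# drawer front top edge & chest front edge
w=world(load('t0'))
for z0,z1,x0,x1 in((.093,.103,.49,.535),(.106,.116,.6,1.)):
    m=(w[...,2]>z0)&(w[...,2]<z1)&(w[...,0]>x0)&(w[...,0]<x1)&(w[...,1]>.03)&(w[...,1]<.42)
    q=w[m];print(z0,q.min(0),q.max(0),cv2.minAreaRect(q[:,:2].astype(np.float32)*1000))
E
python3 m2.py
cat >> h.py <<'E'
from scipy.spatial.transform import Rotation as Ro
def ori(z,y):
    z=np.array(z,float);z/=np.linalg.norm(z);y=np.array(y,float);y-=z*(y@z);y/=np.linalg.norm(y)
    return Ro.from_matrix(np.c_[np.cross(y,z),y,z]).as_euler('xyz')
E
python3 - <<'E'
from h import *
np.set_printoptions(precision=3,suppress=True)
yaw=-.82;bx=np.array([np.cos(yaw),np.sin(yaw),0]);by=np.array([-np.sin(yaw),np.cos(yaw),0]);c=np.array([.418,-.364,.08])
for s in(1,-1):
  for k in(1,-1):
    for e in(0,15,30,45,60,90):
      e=np.radians(e);d=s*by*np.cos(e)-np.array([0,0,np.sin(e)])
      r=[robot.inverse_kinematics(c-d*b,ori(d,k*bx)) for b in(.003,.1)]
      print(s,k,round(np.degrees(e)),*['-' if q is None else q for q in r])
E
```

```text
t0 275 [ 4  6 18 52 42  7  2  4  2  1  5 17 64 34  5  3  6  3]
 face at [ 0.4305 -0.3523] dir 127.36496994079728 sd [0.0131 0.0005] len 0.0489376553518519
 face at [ 0.4033 -0.3448] dir -142.43125428425236 sd [0.0091 0.0004] len 0.03433681622283515
s0 563 [27 42 78 72 63 62 39 23 15  8  6 15 39 43 24  0  2  5]
 face at [ 0.4313 -0.3515] dir 127.02872255678449 sd [0.0133 0.0016] len 0.04575227793611317
 face at [ 0.4135 -0.3482] dir -31.933677510316745 sd [0.0207 0.0087] len 0.057707140946292784
0.093 [0.5072 0.0695 0.093 ] [0.5279 0.383  0.1028] ((517.8853149414062, 226.2242431640625), (313.4683837890625, 16.923175811767578), 88.54634094238281)
0.106 [0.6749 0.0558 0.106 ] [0.9295 0.3822 0.116 ] ((802.4393310546875, 219.48109436035156), (321.35888671875, 247.26402282714844), 88.43934631347656)
1 1 0 [ 1.479  1.072 -0.429  1.824 -1.03   1.374  1.145] [ 1.474  1.06  -0.239  1.722 -1.     1.591  1.147]
1 1 15 [ 1.46   0.928 -0.428  1.871 -0.962  1.193  1.047] [ 1.321  0.868 -0.048  1.791 -1.021  1.516  1.126]
1 1 30 [ 1.275  0.757 -0.238  1.919 -0.975  1.108  1.001] [ 1.126  0.701  0.14
[... 1873 characters left out ...]
9]
-1 -1 30 [-0.005  0.817  0.338  1.828  0.658  1.236  2.171] [-0.035  0.777  0.246  1.702  0.624  1.438  2.185]
-1 -1 45 [-0.009  0.71   0.429  1.881  0.494  1.032  2.347] [-0.051  0.634  0.366  1.772  0.473  1.242  2.352]
-1 -1 60 [-0.005  0.628  0.541  1.93   0.244  0.856  2.62 ] [-0.083  0.526  0.549  1.837  0.248  1.066  2.609]
-1 -1 90 [-0.121  0.753  1.108  2.008 -0.856  0.945 -2.518] [ 1.376  0.526 -0.989  1.851  0.507  1.042  2.504]m2.py:7: RuntimeWarning: invalid value encountered in divide
  n=np.cross(du,dv);n/=np.linalg.norm(n,axis=-1,keepdims=True)
<sys>:0: UserWarning: Gimbal lock detected. Setting third angle to zero since it is not possible to uniquely determine all angles.
```

The two faces and the top agree on yaw about -0.91 and centre (0.417, -0.364). I'll approach from the far-left side, 20° below horizontal. At that angle the hand passes above and beside the tealight. I'll check alignment with the wrist camera first.

```bash
cat >> h.py <<'E'
yaw=-.91;bx=np.array([np.cos(yaw),np.sin(yaw),0]);by=np.array([-np.sin(yaw),np.cos(yaw),0]);zz=np.array([0,0,1.])
c=np.array([.417,-.364,.09]); e0=np.radians(20); d0=-by*np.cos(e0)-zz*np.sin(e0)
E
python3 - <<'E'
from h import *
np.set_printoptions(precision=3,suppress=True)
k=1; o=ori(d0,k*bx); pre=c-d0*.12
robot.goto(pre+[0.03,0.03,.15],o)
robot.move_straight(pre)
print(robot.sense()['joint_pos'],robot.sense()['tcp_pos'],robot.sense()['t'])
print(robot.inverse_kinematics(c-d0*.003,o))
g=snap('wrist','w1');W=world(g)
m=(np.hypot(W[...,0]-.417,W[...,1]+.364)<.06)&(W[...,2]>.03)&(W[...,2]<.14);Q=W[m][:,:2]
rel=Q-c[:2]; print(len(Q),np.percentile(rel@bx[:2],[1,99]),np.percentile(rel@by[:2],[5,50,95]))
f=rel[(rel@by[:2])>.010]; 
print(np.polyfit(f@bx[:2],f@by[:2],1))
E
```

```text
[-0.361  1.062  0.802  1.576  0.299  1.461 -0.661] [ 0.507 -0.295  0.132] 4.6583
[-0.297  1.076  0.813  1.762  0.34   1.226 -0.697]
9722 [-0.025  0.024] [0.019 0.02  0.021]
[-0.011  0.02 ]
```

View pics/w1.png

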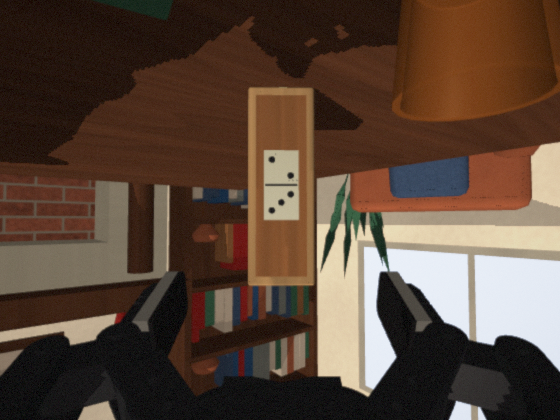

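The box is centred in the jaws at (281,185), with its faces square (0.01 rad error). The tealight is at upper right (475,50), and the image is upside down, so the camera is under the hand. I'll check how much room the camera and hand have next to the tealight.

```bash
python3 - <<'E'
from h import *
np.set_printoptions(precision=3,suppress=True)
g=load('w1');C=-np.array(g['R']).T@g['t'];s=robot.sense()
T=Ro.from_euler('xyz',s['tcp_rot'])
print('cam',C,'in tool',T.inv().apply(C-s['tcp_pos']))
fin=T.apply(C*0+T.inv().apply(C-s['tcp_pos']))+c-d0*.003;print('cam at grasp',fin)
W=world(g);m=(np.hypot(W[...,0]-.571,W[...,1]+.340)<.045)&(W[...,2]>.02)&(W[...,2]<.07);print(m.sum(),W[m].min(0),W[m].max(0))
ef=np.radians(110)
for kk in (1,):
  for ph in range(0,360,20):
    p=np.radians(ph);y=np.array([np.cos(p),np.sin(p),0]);x=np.array([y[1],-y[0],0])
    d=-y*np.cos(ef)-zz*np.sin(ef);o=ori(d,kk*x);ctr=np.array([.536,-.143,.025])
    r=[robot.inverse_kinematics(ctr+[0,0,h],o) for h in(0,.2)]
    if r[0] is not None and r[1] is not None:print(kk,ph,*r)
E
```

```text
cam [ 0.626 -0.201  0.103] in tool [ 0.08  -0.001 -0.133]
cam at grasp [ 0.539 -0.268  0.062]
18488 [ 0.542 -0.366  0.02 ] [ 0.6   -0.306  0.056]
1 0 [ 0.739  0.58  -0.638  2.192  1.161  0.273 -2.431] [-0.496  0.183  0.826  2.102 -0.416  0.615 -0.966]
1 20 [ 0.245  0.508  0.061  2.183 -0.969  0.288 -0.013] [-0.285  0.202  0.67   2.061 -0.544  0.721 -0.485]
1 40 [ 0.248  0.538  0.118  2.123 -0.904  0.465  0.287] [-0.13   0.245  0.561  1.999 -0.596  0.862 -0.087]
1 60 [ 0.257  0.573  0.139  2.046 -0.777  0.621  0.511] [-0.025  0.296  0.48   1.923 -0.582  1.005  0.242]
1 80 [ 0.305  0.607  0.077  1.961 -0.594  0.739  0.672] [ 0.043  0.349  0.41   1.842 -0.527  1.134  0.527]
1 100 [ 0.329  0.641  0.019  1.881 -0.423  0.845  0.838] [ 0.058  0.398  0.378  1.766 -0.456  1.246  0.798]
1 120 [ 0.33   0.67  -0.031  1.814 -0.268  0.936  1.016] [ 0.052  0.437  0.35   1.703 -0.367  1.33   1.058]
1 140 [ 0.315  0.692 -0.075  1.768 -0.12   1.003  1.203] [ 0.06   0.46   0.281  1.656 -0.25   1.38   1.296]
1 160 [ 0.292  0.703 -0.118  1.746  0.025  1.041  1.395] [ 0.055  0.468  0.217  1.634 -0.127  1.
[... 175 characters left out ...]
] [-0.01   0.441  0.157  1.67   0.098  1.346  2.026]
1 220 [ 0.808  1.046 -1.186  1.801  1.067  1.474  1.497] [ 0.823  0.7   -1.178  1.671  0.745  1.586  1.753]
1 240 [ 0.798  1.016 -1.186  1.872  1.162  1.434  1.752] [ 0.824  0.647 -1.176  1.74   0.81   1.507  2.051]
1 260 [-0.793  1.055  1.24   2.041 -0.911  0.822 -2.425] [ 0.845  0.581 -1.174  1.817  0.857  1.387  2.358]
1 280 [-0.78   0.935  1.148  2.12  -0.945  0.616 -2.053] [-0.927  0.524  1.281  1.983 -0.25   0.848 -2.543]
1 300 [-0.675  0.758  0.959  2.188 -0.939  0.386 -1.685] [-0.881  0.352  1.141  2.047 -0.091  0.706 -2.359]
1 320 [-0.463  0.606  0.698  2.233 -0.975  0.214 -1.246] [-0.942  0.353  1.276  2.097 -0.326  0.634 -1.775]
```

The camera will stay 50 mm from the tealight, so I'll grasp, lift and carry the box over the mat.

```bash
python3 - <<'E'
from h import *
np.set_printoptions(precision=3,suppress=True)
p=c-d0*.003
print(robot.move_straight(p,vel=.06,contact_N=8))
robot.grip(0.0,60); s=robot.sense();print('grip',s['opening'],s['gripper_force'],s['tcp_pos'],s['wrist_force'])
if s['gripper_force']<20: raise SystemExit
robot.move_straight(p+[0,0,.03],vel=.06)
print(robot.sense()['wrist_force'])
robot.move_straight(p+[0,0,.20],vel=.12)
ph=np.radians(98);y=np.array([np.cos(ph),np.sin(ph),0]);x=np.array([y[1],-y[0],0]);ef=np.radians(110)
o=ori(-y*np.cos(ef)-zz*np.sin(ef),x);q=np.array([.536,-.143,.024])-.015*y
robot.goto(q+[0,0,.14],o)
s=robot.sense();print(s['t'],s['joint_pos'],s['tcp_pos'],s['gripper_force'],s['opening'])
snap('scene','s1');snap('wrist','w2')
E
python3 -c "
import cv2,numpy as np
a=cv2.imread('pics/s1.png')[40:340,120:420];b=cv2.imread('pics/w2.png')
cv2.imwrite('pics/c1.png',np.hstack([cv2.resize(a,(400,400)),cv2.resize(b,(400,400))]))"
```

```text
False
grip 0.571646718821518 65.2756404876709 [ 0.419 -0.362  0.091] [1.028 0.194 0.507]
[-0.217 -0.516 -2.367]
10.8167 [-0.142  0.542  0.711  1.824 -0.657  1.223  1.008] [ 0.537 -0.158  0.163] 64.94245290756226 0.5763887544826876
```

View pics/c1.png

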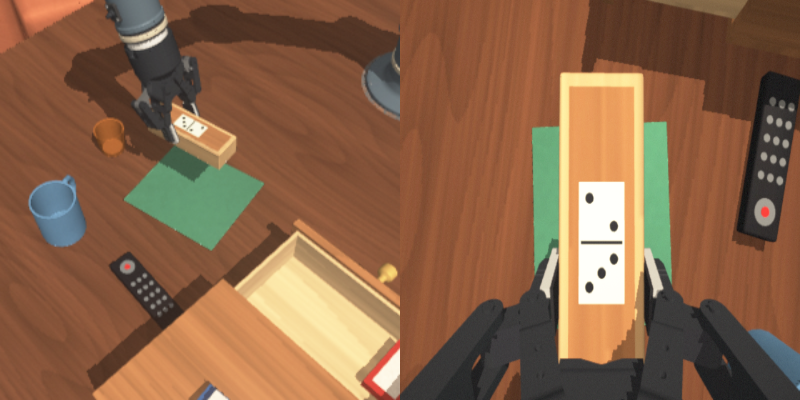

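The box is held level with its picture face up (left half at (205,135)), and the mat is below it. The tealight, mug and remote haven't moved. I'll check how flat it is and lower it.

```bash
cat >> h.py <<'E'
def boxfit(g,zlo,zhi,ctr,r=.1):
    W=world(g);I=g['image'].astype(int)
    m=(np.hypot(W[...,0]-ctr[0],W[...,1]-ctr[1])<r)&(W[...,2]>zlo)&(W[...,2]<zhi)&(I[...,0]>110)
    Q=W[m];cc=np.median(Q,0);Q=Q[abs(Q[:,2]-cc[2])<.03];cc=Q.mean(0);n=np.linalg.svd(Q-cc,full_matrices=False)[2][2];n*=np.sign(n[2])
    return n,cv2.minAreaRect(Q[:,:2].astype(np.float32)*1000),cc[2],len(Q)
E
python3 - <<'E'
from h import *
np.set_printoptions(precision=3,suppress=True)
print(boxfit(load('w2'),.155,.205,(.536,-.143)))
ph=np.radians(98);y=np.array([np.cos(ph),np.sin(ph),0])
q=np.array([.536,-.143,.0215])-.015*y
robot.move_straight(q+[0,0,.02],vel=.1)
print(robot.move_straight(q,vel=.03,contact_N=4));s=robot.sense();print(s['tcp_pos'],s['wrist_force'])
robot.grip(.8);robot.sleep(.4);s=robot.sense();print(s['opening'],s['gripper_force'],s['t'])
g=snap('wrist','w3');print(boxfit(g,.03,.05,(.536,-.143)))
E
```

```text
(array([0.011, 0.009, 1.   ]), ((531.108642578125, -129.11392211914062), (101.50332641601562, 126.63204956054688), 7.879739284515381), np.float64(0.17864771750986394), 36535)
True
[ 0.538 -0.158  0.025] [-0.026  0.077  4.867]
0.802373005643921 0.0 13.575
(array([-0.   ,  0.003,  1.   ]), ((534.9087524414062, -128.69586181640625), (87.06183624267578, 126.94316864013672), 6.96456241607666), np.float64(0.039507551155724616), 36074)
```

The box lies flat on the mat and is released (face normal vertical, top at 39.5 mm). I'll back off, straighten the tool, find the box from above and check IK over the drawer.

```bash
cat >> h.py <<'E'
u=np.array([.99965,-.0262,0]);v=np.array([.0262,.99965,0]);DS=np.array([.5895,.188,.022])
E
python3 - <<'E'
from h import *
np.set_printoptions(precision=3,suppress=True)
s=robot.sense();d=Ro.from_euler('xyz',s['tcp_rot']).as_matrix()[:,2]
robot.move_straight(s['tcp_pos']-d*.1,vel=.12)
ph=np.radians(98);y=np.array([np.cos(ph),np.sin(ph),0]);x=np.array([y[1],-y[0],0])
o=ori(-zz,x);q=np.array([.536,-.19,.24])
robot.goto(q,o)
g=snap('wrist','w4');W=world(g)
I=g['image'].astype(int)
m=(W[...,2]>.034)&(W[...,2]<.045)&(np.hypot(W[...,0]-.536,W[...,1]+.143)<.12)
r=cv2.minAreaRect(W[m][:,:2].astype(np.float32)*1000);print(r,m.sum(),W[m][:,2].mean())
od=ori(-zz,u)
for h in(.2,.02):print(robot.inverse_kinematics(DS+[0,0,h],od))
print(robot.sense()['t'],robot.sense()['joint_pos'])
w=world(load('t0'))  # drawer walls
E
```

```text
((536.25390625, -140.13409423828125), (50.163944244384766, 150.14454650878906), 8.084092140197754) 7790 0.039374784536177515
[-1.011  0.523  0.911  1.735 -0.456  1.111  0.017]
[-0.857  0.711  0.689  1.862 -0.62   0.795  0.138]
15.2167 [-0.425  0.401  0.916  1.833 -0.358  1.086  0.765]
```

View pics/w4.png

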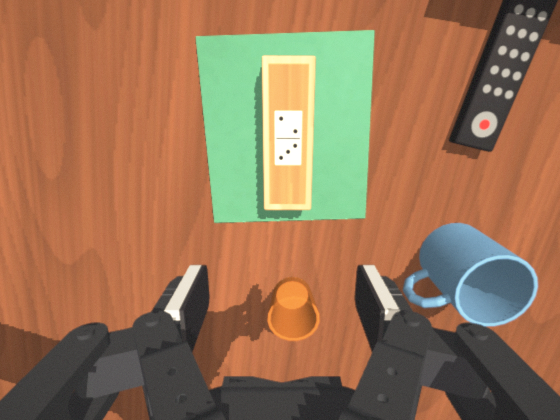

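The box is at (288,133) in the middle of the mat: centre (0.536, -0.140), size 50 x 150 mm as specified. I'll regrasp it vertically and carry it over the drawer.

```bash
python3 - <<'E'
from h import *
np.set_printoptions(precision=3,suppress=True)
ph=np.radians(98.1);y=np.array([np.cos(ph),np.sin(ph),0]);x=np.array([y[1],-y[0],0])
o=ori(-zz,x);p=np.array([.5365,-.1405,.027])
robot.grip(1.0)
robot.move_straight(p+[0,0,.08],vel=.15,attitude=o)
print(robot.move_straight(p,vel=.06,contact_N=6))
robot.grip(0.0,60);s=robot.sense();print('grip',s['opening'],s['gripper_force'],s['tcp_pos'])
if s['gripper_force']<20: raise SystemExit
robot.move_straight(p+[0,0,.2],vel=.12)
robot.goto(DS+[0,0,.20],ori(-zz,u))
s=robot.sense();print(s['t'],s['tcp_pos'],s['gripper_force'])
snap('top','t5');snap('wrist','w5')
g=load('w5');W=world(g)
for z0,z1,x0,x1 in((.093,.103,.49,.535),):
    m=(W[...,2]>z0)&(W[...,2]<z1)&(W[...,0]>x0)&(W[...,0]<x1)&(W[...,1]>.03)
    print(m.sum(), cv2.minAreaRect(W[m][:,:2].astype(np.float32)*1000) if m.sum() else 0)
E
python3 -c "
import cv2,numpy as np
a=cv2.imread('pics/t5.png')[60:280,80:300];b=cv2.imread('pics/w5.png')
cv2.imwrite('pics/c5.png',np.hstack([cv2.resize(a,(400,400)),cv2.resize(b,(400,400))]))"
```

```text
False
grip 0.566380148616765 64.34597969055176 [ 0.537 -0.141  0.027]
21.6167 [0.59  0.186 0.222] 63.36575746536255
5592 ((517.41845703125, 224.51612854003906), (220.60562133789062, 15.632036209106445), 88.663818359375)
```

View pics/c5.png

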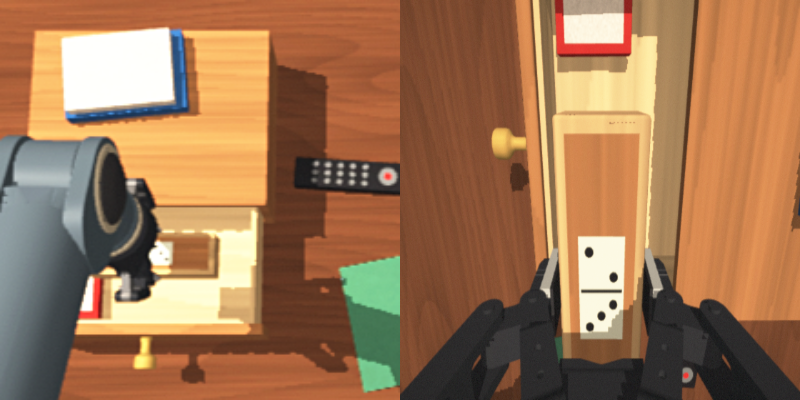

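The box (right half, (602,225)) is over the open floor between the knob-side front wall and the chest. It is parallel to the walls, and the cards are clear beyond it. I'll lower it, release it and back out.

```bash
python3 - <<'E'
from h import *
np.set_printoptions(precision=3,suppress=True)
p=DS.copy()
robot.move_straight([p[0],p[1],.07],vel=.12)
print(robot.move_straight([p[0],p[1],.043],vel=.03,contact_N=4));s=robot.sense();print(s['tcp_pos'],s['wrist_force'])
robot.grip(.75);robot.sleep(.4);s=robot.sense();print(s['opening'],s['gripper_force'])
robot.move_straight([p[0],p[1],.25],vel=.12)
g=snap('wrist','w6');W=world(g)
rel=W-DS;X=rel@u;Y=rel@v
m=(abs(X)<.07)&(abs(Y)<.1)&(W[...,2]>.05)&(W[...,2]<.066);Q=W[m]
print(m.sum(),cv2.minAreaRect(Q[:,:2].astype(np.float32)*1000),Q[:,2].mean(),np.linalg.svd(Q-Q.mean(0),full_matrices=False)[2][2])
o=ori(-zz,v)  # fingers close along y; knob between? both tips shut
for k in(1,-1):
  for xx in(.41,.43,.60,.65):print(k,xx,robot.inverse_kinematics(np.array([xx,.2275,.075]),ori(-zz,k*v)))
print(robot.sense()['t'])
E
```

```text
True
[0.59  0.188 0.046] [ 1.103 -0.322  4.159]
0.7533497167047476 0.0
8660 ((592.2083740234375, 187.9290771484375), (200.03016662597656, 133.66677856445312), 88.68182373046875) 0.05835265837970006 [-0.001 -0.001  1.   ]
1 0.41 [-0.975  0.401  0.466  2.185 -0.308  0.617  1.257]
1 0.43 [-0.94   0.423  0.457  2.146 -0.31   0.635  1.278]
1 0.6 [-0.715  0.62   0.406  1.779 -0.323  0.809  1.394]
1 0.65 [-0.664  0.683  0.399  1.657 -0.326  0.869  1.412]
-1 0.41 [-1.442  0.674  1.162  2.206 -0.871  0.846 -1.307]
-1 0.43 [-1.403  0.699  1.155  2.167 -0.879  0.87  -1.29 ]
-1 0.6 [-1.117  0.894  1.107  1.801 -0.921  1.067 -1.252]
-1 0.65 [-1.043  0.951  1.099  1.679 -0.933  1.126 -1.263]
26.475
```

View pics/w6.png

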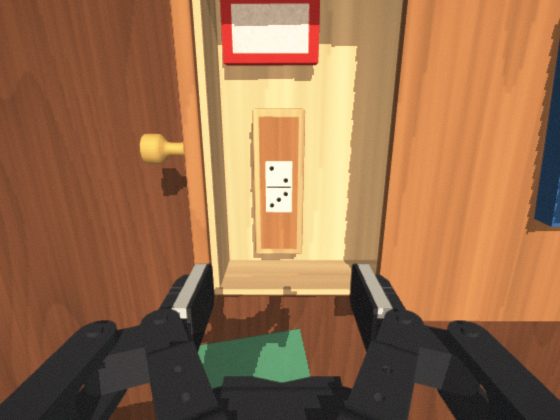

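The box lies flat at (278,182) in the drawer, clear of the cards and walls, with its top at 58 mm (22+36). Next I push the knob with closed fingers.

```bash
python3 - <<'E'
from h import *
np.set_printoptions(precision=3,suppress=True)
robot.grip(0.0,30)
k0=np.array([.510,.2275,.070])
a=k0-u*.085
robot.goto(a+[0,0,.18],ori(-zz,v))
robot.move_straight(a,vel=.15)
P=lambda s:k0+u*s
print(robot.move_straight(P(-.03),vel=.04,contact_N=1.2),robot.sense()['tcp_pos'],robot.sense()['wrist_force'])
print(robot.move_straight(P(.07),vel=.07,contact_N=15),robot.sense()['tcp_pos'],robot.sense()['wrist_force'])
print(robot.move_straight(P(.13),vel=.03,contact_N=12));s=robot.sense();print(s['tcp_pos'],s['wrist_force'],s['t'])
snap('top','t7')
E
```

```text
True [0.452 0.229 0.07 ] [-0.376 -1.038 -0.02 ]
False [0.58  0.226 0.07 ] [-0.4   -0.594 -0.007]
True
[0.61  0.225 0.069] [-0.609  0.206  0.303] 33.3667
```

```bash
python3 - <<'E'
from h import *
np.set_printoptions(precision=3,suppress=True)
p=robot.sense()['tcp_pos'].copy()
robot.move_straight(p-u*.09,vel=.12)
robot.move_straight(p-u*.09+[0,0,.2],vel=.15)
robot.goto([.50,0.0,.35],ori(-zz,v))
g=snap('top','t8');W=world(g)
m=(W[...,2]>.092)&(W[...,2]<.103)&(W[...,0]>.6)&(W[...,0]<.7)&(W[...,1]>.08)&(W[...,1]<.36)
print(m.sum(),cv2.minAreaRect(W[m][:,:2].astype(np.float32)*1000))
m=(W[...,2]>.106)&(W[...,2]<.116)&(W[...,0]>.6)&(W[...,1]>.08)&(W[...,1]<.36);print('chest front',np.percentile(((W-DS)@u)[m],1)+DS[0])
m=(W[...,2]>.06)&(W[...,2]<.09)&(W[...,0]>.58)&(W[...,0]<.68)&(abs(W[...,1]-.224)<.02);print('knob tip x',np.percentile(W[m][:,0],[1,50,99]),m.sum())
print(robot.sense()['t'])
cv2.imwrite('pics/c8.png',cv2.resize(g['image'][60:280,80:440,::-1],(790,483),interpolation=3))
E
```

```text
595 ((658.101318359375, 257.94366455078125), (204.47720336914062, 47.77913284301758), 88.37151336669922)
chest front 0.6804068521169457
knob tip x [0.622 0.638 0.666] 175
36.8
```

View pics/c8.png

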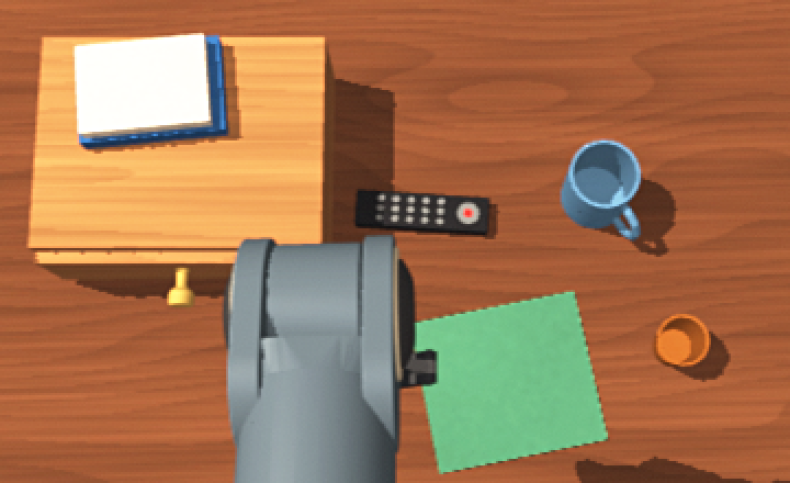

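The drawer looks shut (front panel against the chest at (130,257)), and the mug, remote and tealight are in place. A second, gentle push will show whether any gap is left.

```bash
python3 - <<'E'
from h import *
np.set_printoptions(precision=3,suppress=True)
a=np.array([.55,.2265,.070])
robot.goto(a+[0,0,.18],ori(-zz,v));robot.move_straight(a,vel=.15)
print(robot.move_straight(a+u*.048,vel=.06,contact_N=20),robot.sense()['tcp_pos'])
print(robot.move_straight(a+u*.085,vel=.02,contact_N=20),robot.sense()['tcp_pos'],robot.sense()['wrist_force'])
p=robot.sense()['tcp_pos'].copy()
robot.move_straight(p-u*.05,vel=.06)
robot.move_straight(p-u*.05+[0,0,.2],vel=.15)
robot.goto([.50,0.0,.35],ori(-zz,v))
g=snap('top','t9');W=world(g)
m=(W[...,2]>.06)&(W[...,2]<.09)&(W[...,0]>.58)&(W[...,0]<.68)&(abs(W[...,1]-.224)<.02);print('knob tip x',np.percentile(W[m][:,0],[1]))
X=((W-DS)@u)+DS[0]
m=(W[...,2]>.092)&(W[...,2]<.103)&(X>.655)&(X<.7)&(W[...,1]>.22)&(W[...,1]<.36);print('panel x',np.percentile(X[m],[1,99]))
print(robot.sense()['t'])
E
```

```text
False [0.598 0.225 0.07 ]
True [0.61  0.225 0.069] [0.517 1.159 0.337]
knob tip x [0.622]
panel x [0.663 0.68 ]
44.575
```

```bash
python3 -c "
from plant import robot
print(robot.close_job())"
```

```text
the job is handed in; nothing more can be done
None
```

The domino box was laid flat on the mat and let go, then laid flat in the drawer, and the drawer was pushed shut without slamming; I handed the job in after about 45 s, with the tealight, mug and remote left in place (no verdict was shown).

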